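# File two platters beside their twins in a packed crate

### The job

Take the two loose platters from the draining stand and file each one in the leaning crate right next to the platter of its own shape, on either side of it, by sliding it in between the platters standing there so that the row spreads to let it in. Push both fully home on the crate's floor, leave the whole row seated and standing straight like the others, and do not disturb the mug, the bowl or the jar.

Things in the scene. Friction and masses are not known exactly. Their poses are not given: they have to be found in the camera images.
- crate: white plastic open crate, fixed, propped so that it leans 25 degrees towards the robot. Origin in the middle of its inner floor, z square to the floor (up and towards the robot), x uphill along the floor, away from the robot, y along the row of platters. Inside 164 mm (x) by 222 mm (y); near wall (-x) 85 mm high, far wall 40 mm, ends 45 mm
- stop_left (a joint): grey sprung bookend in the crate, 140 x 6 mm, 102 mm high, at the row's +y end; 0 = furthest in (inner face 51.5 mm from the crate's middle), grows to 0.045 m as it is pushed outwards; a spring presses it against the row (5 to 8 N), so the row can be spread and closes up again
- stop_right (a joint): the same sprung bookend at the -y end of the row
- drainer: pale wooden draining stand, fixed: base 130 mm (x) x 140 mm (y), 12 mm thick, origin in the middle of its underside; two slots along x, at y = +42 and -42 mm, 22 mm wide between pegs reaching 61 mm above the table. A loose platter stands upright in each, foot on the base, x axis along the slot
- tab_loose: loose white stoneware platter, about 0.25 kg, 150 mm wide (x), 20 mm thick (y), origin in the middle of its lower edge, z up; both faces alike. Lower edge a wedge: 6 mm thick at the bottom, 20 mm from 26 mm up; each top edge narrows to 6 mm over its last 14 mm. Shoulders 110 mm tall, a tab 60 mm wide in the middle rises to 130 mm. In either slot of the drainer
- clip_loose: loose white stoneware platter, about 0.25 kg, 150 mm wide (x), 20 mm thick (y), origin in the middle of its lower edge, z up; both faces alike. Lower edge a wedge: 6 mm thick at the bottom, 20 mm from 26 mm up; each top edge narrows to 6 mm over its last 14 mm. 130 mm tall; top edge 80 mm wide, both upper corners cut off at 45 degrees, where it is 8 mm thick. In either slot of the drainer
- tab_filed: platter of the same shape as tab_loose (middle tab). Stands in the crate's row, foot on the floor, axes along the crate's, 2 mm or less from the near wall, touching or nearly touching its neighbours; one of the middle three, whose order varies
- clip_filed: platter of the same shape as clip_loose (cut corners). Stands in the crate's row, foot on the floor, axes along the crate's, 2 mm or less from the near wall, touching or nearly touching its neighbours; one of the middle three, whose order varies
- oblong_left: plain rectangular platter, 130 mm tall, otherwise like tab_loose. Stands in the crate's row, foot on the floor, axes along the crate's, 2 mm or less from the near wall, touching or nearly touching its neighbours; always at the +y end
- oblong_mid: plain rectangular platter, 130 mm tall, otherwise like tab_loose. Stands in the crate's row, foot on the floor, axes along the crate's, 2 mm or less from the near wall, touching or nearly touching its neighbours; one of the middle three
- oblong_right: plain rectangular platter, 130 mm tall, otherwise like tab_loose. Stands in the crate's row, foot on the floor, axes along the crate's, 2 mm or less from the near wall, touching or nearly touching its neighbours; always at the -y end
- mug: white mug, bystander, 76 mm across, 85 mm tall, origin under its centre, handle at its +y side
- bowl: white bowl, bystander, 120 mm across, 55 mm tall, origin under its centre
- jar: white lidded jar, bystander, 70 mm across, 90 mm tall, origin under its centre
Things that resemble listed ones, but are neither listed nor needed, are in the scene too. What is shaped like the clip_loose but brown or yellow is not meant.

How it is judged:
By the outcome, as a careful person would: the job done as asked, in the order asked, and still so for the second after the job is handed in, with the robot touching nothing.
It also fails if it takes over 72 s, if anything falls off the work surface, if the arm or the gripper's body presses on something with over 40 N, if the wrist force passes 120 N, or if a joint passes its speed limit or range.

### The arm

A 6-joint arm with a two-finger parallel gripper is mounted at the origin on the work surface. World frame = base frame: x ahead of the robot, y to its left, z up, the work surface at z = 0. Lengths are in mm, angles in rad, forces in N, time in s.
With the tool pointing down it reaches from about 300 to 825 mm from the base axis. Payload 5.4 kg.
Tool frame: the origin (TCP) lies at the very end of the fingers, on their centre line; the grasp point (between the pads) lies behind it (arm.grip_depth is the x of the grasp point in the tool frame, in mm); x points along the fingers, z is the direction in which the jaws open and shut, and the axes are right-handed (so a half turn about x gives the same grasp; the last joint's range is limited). The gripper opens to 92 mm and grips with 3 to 60 N. Pads are 20 mm wide; open, the fingers measure 128 mm over their backs; the gripper's body (75 mm by 189 mm) begins 69 mm behind the grasp point.
Start: joints at [1.11, 0.158, 1.597, -0, 1.386, -0.21], TCP at [142.714, 556.991, 214.601] pointing down, gripper open.
Joint ranges: [-2.91, 2.91], [-0.94, 2.29], [0.18, 2.7], [-1.29, 4.43], [0.17, 2.64], [-3, 3]. Speed limits (rad/s): [2.57, 2.57, 3.14, 3.14, 3.14, 3.14].

### API

Orientations are given as a unit quaternion [x, y, z, w].
In Python, from plant import read_state, eyes, job, arm gives the robot as it stands.
- The arm moves only by the tool servo_tool, never from a script. Its argument "commands" is one flat list of numbers, 7 for each row, row after row: the shift along the tool's x, y, z in m, then the turn, a rotation vector about the tool's x, y, z in degrees, then the finger opening in m, from 0 to 0.0919. A call has 1 to 20 rows; each row shifts and turns the pose as measured when the row begins, along the tool's axes as they then stand; what a row does not reach is not made up. A row lasts 1/8 s, in which the tool goes at most 62.5 mm and 10.7 degrees, less where a joint would pass 70% of its speed; a pose out of reach is approached as far as the arm can. A call with a gripper value outside its range is refused whole. The fingers move at their own pace and stop on an object; "grip_force" is the grip in N (left out, the last holds). Time passes only in rows, so rows that do not move let the fingers close. It gives the time, the measured TCP pose, the force and the opening at its end, in the units of the state.
- read_state(): the state, without advancing time (a new reading comes with each control period).
- eyes.snapshot(name): name is "side" or "top"; returns a dict with "img" (384x512x3 uint8, red, green, blue), "intrinsics" (3x3 intrinsics, pixels), "dist_coeffs" ([k1, k2, p1, p2, k3] as OpenCV has them; the pictures are not rectified), "R" (3x3) and "t" (3): a world point X has camera coordinates R X + t. Camera axes: x right, y down, z forward; pixel columns grow to the right and rows downward; lengths in mm; the calibration is good to about 2 mm. A picture is of the moment at which its call begins. There is no depth.
- job.close_job(): hands the job in, once; it reports no verdict.
Trained networks look in the newest picture that a camera, given by its name, has taken for a name from the list of things; names that differ only in an ending like _2 or _b are one class to them, and where a whole thing is asked for, a point or a joint stands for the part that bears it (a point fixed in the world has none). Each returns a list of dicts, best first, with "p" (0 to 1); they miss things now and then, are a little off and sometimes report something else, mostly with a low value. They report only what shows in the picture. A call takes as long as a camera call. They do not tell look-alikes from the thing itself.
- eyes.boxes_of(camera, label): "xyz" ([x, y, z] in mm, in world coordinates, good to about 4 mm: the middle of the surface that is visible of it).
- eyes.masks_of(camera, label): "mask" (384x512 bool, what is visible of it).
The state is a dict: "clock": time; "joint_positions": joint angles; "qvel": joint speeds; "joint_torque": joint torques, N m; "tcp_pos": TCP position; "tool_rot": TCP orientation; "ft_force": force on the tool from outside, world axes, zero at the start; "moment": the same for the moment, N m; "finger_gap": finger opening in mm.
Only numpy, scipy, OpenCV 4.12 (cv2) and the standard library are available. Lean on these libraries where they do the work, as an engineer would, in place of code of your own. Each camera call takes 0.05 s, during which the arm holds its last target. There are 200 camera calls.

## Working session

There is one attempt and no reset: what is moved stays moved. The work goes in short steps, Python scripts to look and compute and a tool call to move; the robot and the scene stay as the last step left them, time stands still between calls to the robot, and variables do not carry over. Pictures are saved under pics/ and viewed, about 8 in all and at most 12, crops included, and the job is handed in when it is done.

Besides the shell and the picture viewer there is one more tool, called as name(argument=value, ...) on one line, values as JSON. servo_tool: Moves the arm, as the interface text tells. Its arguments: {"type":"object","properties":{"commands":{"type":"array"},"grip_force":{"type":"number"}},"required":["commands"]}

```bash
ls; mkdir -p pics
cat > h.py <<'E'
import numpy as np, cv2
from plant import read_state, eyes, job, arm
def snap(n):
    s=eyes.snapshot(n); return s
def save(n,f,scale=1.5,crop=None):
    s=snap(n); im=s['img'][:,:,::-1]
    if crop: a,b,c,d=crop; im=im[b:d,a:c]
    im=cv2.resize(im,None,fx=scale,fy=scale,interpolation=cv2.INTER_CUBIC)
    cv2.imwrite('pics/'+f,im); return s
def proj(s,X):
    X=np.atleast_2d(np.array(X,float))
    p,_=cv2.projectPoints(X,cv2.Rodrigues(np.array(s['R']))[0],np.array(s['t'],float),np.array(s['intrinsics'],float),np.array(s['dist_coeffs'],float))
    return p[:,0]
def ray(s,uv):
    uv=np.atleast_2d(np.array(uv,float))
    n=cv2.undistortPoints(uv[:,None],np.array(s['intrinsics'],float),np.array(s['dist_coeffs'],float))[:,0]
    R=np.array(s['R']);t=np.array(s['t'])
    d=np.c_[n,np.ones(len(n))]@R; return -R.T@t,d/np.linalg.norm(d,axis=1)[:,None]
def atz(s,uv,z):
    c,d=ray(s,uv); return c+d*((z-c[2])/d[:,2])[:,None]
E
python3 - <<'E'
from h import *
st=read_state(); print({k:np.round(v,3) for k,v in st.items()}, arm.grip_depth, [a for a in dir(arm) if a[0]!='_'])
for n in('side','top'):
    s=save(n,n+'0.png'); print(n,'cam',np.round(-np.array(s['R']).T@np.array(s['t'])),np.round(s['R'],2).tolist(),np.round(s['intrinsics']).tolist())
    for l in['crate','stop_left','stop_right','drainer','tab_loose','clip_loose','tab_filed','clip_filed','oblong_left','oblong_mid','oblong_right','mug','bowl','jar']:
        print(n,l,[(np.round(b['xyz']).tolist(),round(b['p'],2)) for b in eyes.boxes_of(n,l)])
E
```

```text
pics
{'clock': np.float64(0.0), 'joint_positions': array([ 1.11 ,  0.159,  1.598,  0.   ,  1.386, -0.21 ]), 'qvel': array([ 0.001,  0.001,  0.001, -0.001, -0.003,  0.003]), 'joint_torque': array([-0.0000e+00, -3.8555e+01, -3.2212e+01,  7.0000e-02,  3.7000e-02,
       -0.0000e+00]), 'tcp_pos': array([142.442, 556.435, 213.634]), 'tool_rot': array([-0.434,  0.559,  0.433,  0.558]), 'ft_force': array([-0.67 ,  0.086,  1.069]), 'moment': array([-0.005,  0.058,  0.062]), 'finger_gap': np.float64(92.069)} -18.700000000000003 ['IKError', 'grip_depth']
side cam [858. 281. 765.] [[-0.67, 0.74, -0.01], [0.61, 0.55, -0.57], [-0.42, -0.39, -0.82]] [[378.0, 0.0, 262.0], [0.0, 378.0, 190.0], [0.0, 0.0, 1.0]]
side crate [([648.0, 234.0, 85.0], 0.64), ([693.0, -190.0, 76.0], 0.3)]
side stop_left [([619.0, 258.0, 118.0], 0.82), ([650.0, 235.0, 80.0], 0.72), ([696.0, -189.0, 74.0], 0.71)]
side stop_right [([660.0, 137.0, 120.0], 0.72)]
side drainer [([516.0, -216.0, 13.0], 0.86)]
side tab_loose [([500.0, -223.0, 94.0], 0.88), ([640.0, 184.0, 160.0], 0.36)]
side clip_loose [([715.0, -367.0, 68.0], 0.89
[... 784 characters left out ...]
 162.0, 157.0], 0.48)]
top stop_left [([603.0, 260.0, 121.0], 0.66)]
top stop_right [([643.0, 133.0, 88.0], 0.61)]
top drainer [([486.0, -271.0, 12.0], 0.93)]
top tab_loose [([481.0, -218.0, 108.0], 0.74)]
top clip_loose [([313.0, -296.0, 116.0], 0.76), ([496.0, -311.0, 104.0], 0.7)]
top tab_filed [([578.0, 203.0, 156.0], 0.57)]
top clip_filed [([586.0, 162.0, 159.0], 0.87)]
top oblong_left [([574.0, 224.0, 161.0], 0.64)]
top oblong_mid [([579.0, 179.0, 157.0], 0.61), ([673.0, -206.0, 89.0], 0.29)]
top oblong_right [([597.0, 140.0, 157.0], 0.85)]
top mug [([410.0, -28.0, -0.0], 0.67)]
top bowl [([487.0, -272.0, 8.0], 0.6), ([697.0, -80.0, 25.0], 0.57)]
top jar [([673.0, -203.0, 89.0], 0.94)]
```

View pics/side0.png

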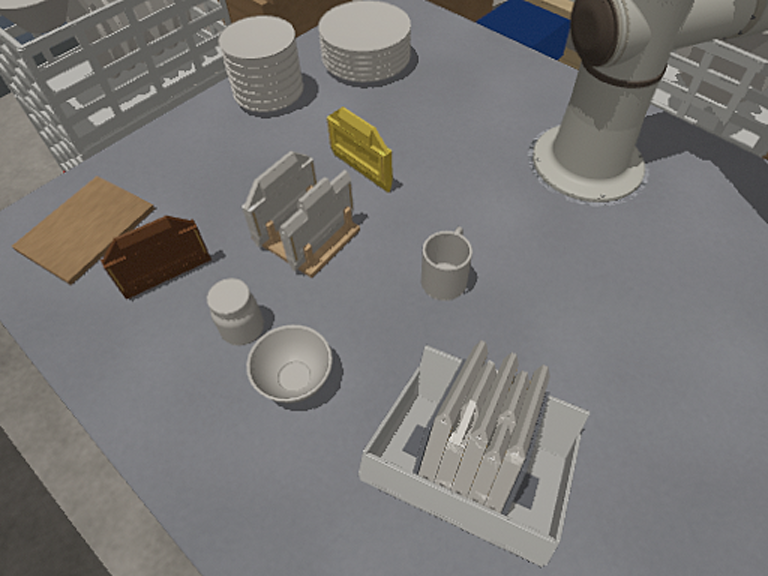

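View pics/top0.png

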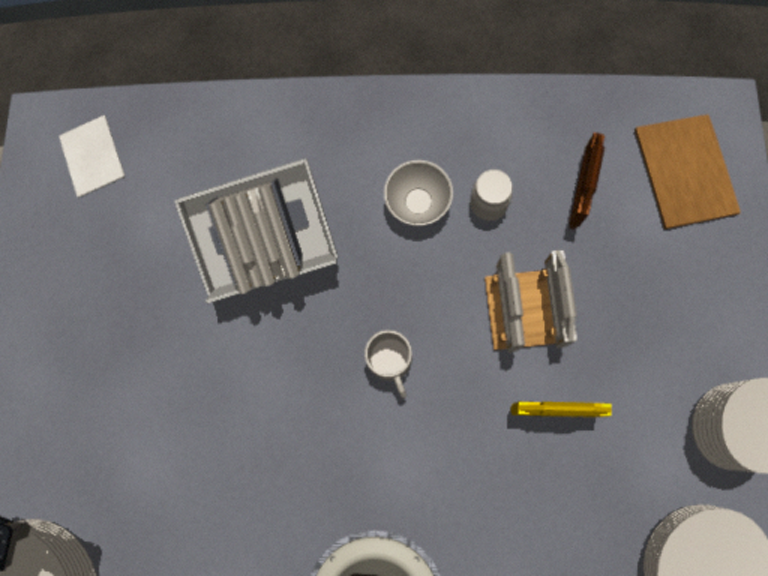

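Side view: the drainer is at about (300,215) with the tab platter on its +y side and the clip platter on its −y side, and brown and yellow decoys are nearby. The crate is at about (475,455). Top view: the crate is yawed by about 15° at (257,230), with the drainer at (530,305), mug (388,353), bowl (418,193) and jar (492,193). Next, close-up crops for corner picking.

Run:
```python
from h import *
import pickle
S=save('side','crs.png',4.6,(236,225,400,352+25)); cv2.imwrite('pics/crs.png',cv2.resize(S['img'][225:380,236:400,::-1],None,fx=3.8,fy=3.8,interpolation=cv2.INTER_CUBIC))
T=snap('top'); pickle.dump((S,T),open('st.pkl','wb'))
cv2.imwrite('pics/crt.png',cv2.resize(T['img'][100:205,112:230,::-1],None,fx=5.6,fy=5.6,interpolation=cv2.INTER_CUBIC))
a=cv2.resize(S['img'][95:190,155:245,::-1],None,fx=4.4,fy=4.4,interpolation=cv2.INTER_CUBIC)
b=cv2.resize(T['img'][160:240,315:395,::-1],None,fx=4.9,fy=4.9,interpolation=cv2.INTER_CUBIC)
o=np.zeros((420,800,3),np.uint8); o[:a.shape[0],:a.shape[1]]=a; o[:b.shape[0],405:405+b.shape[1]]=b[:420]
cv2.imwrite('pics/dr.png',o)
```

```text
(no output)
```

View pics/crs.png

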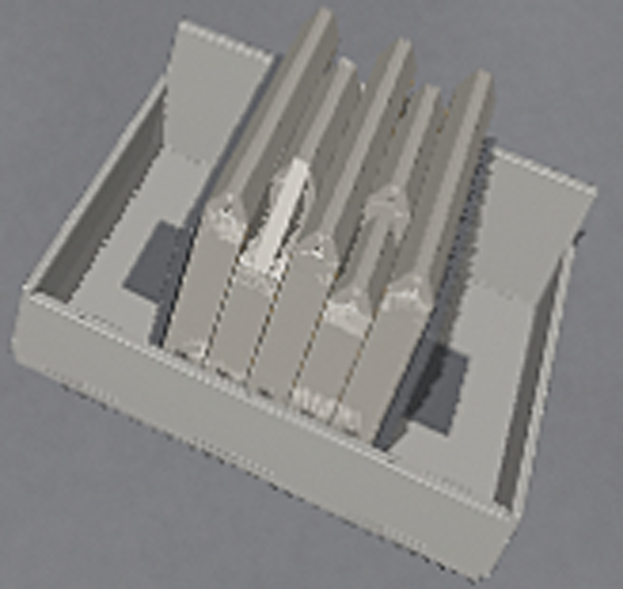

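View pics/crt.png

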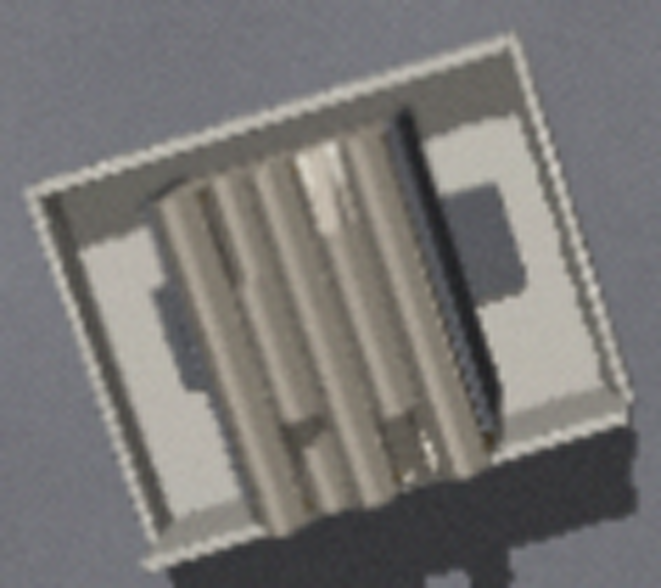

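View pics/dr.png

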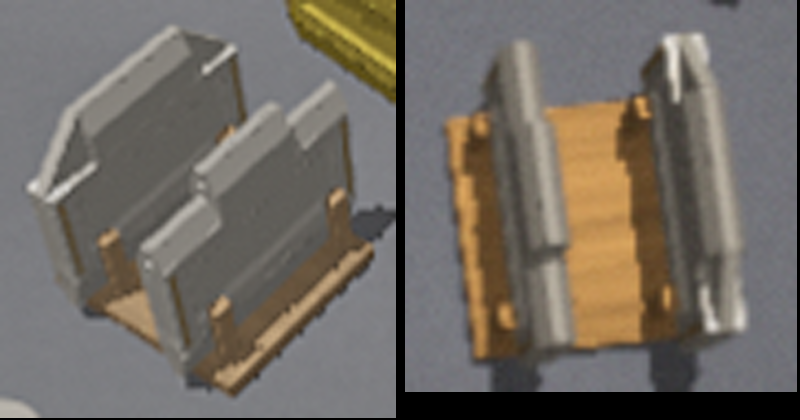

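The crate row from −y to +y (left to right in the side crop) is oblong, clip (bright cut, crop (290,210)), oblong, tab (notch, crop (355,270)), oblong. That agrees with the networks. In the drainer, the clip is on the −y side and the tab is on the +y side. Now I'll fit the poses from the corners.

```bash
cat > fit.py <<'E'
from h import *
import pickle
from scipy.optimize import least_squares
from scipy.spatial.transform import Rotation as Ro
S,T=pickle.load(open('st.pkl','rb'))
def up(p,s,o): p=np.array(p,float); return (p+.5)/s-.5+np.array(o)
L=np.radians(25)
def craxes(yaw):
    a=np.array([np.cos(yaw)*np.cos(L),np.sin(yaw)*np.cos(L),np.sin(L)]); y=np.array([-np.sin(yaw),np.cos(yaw),0]); return np.c_[a,y,np.cross(a,y)]
def cpt(q,P): return np.array(q[:3])+np.atleast_2d(P)@craxes(q[3]).T
E
cat > fit1.py <<'E'
from fit import *
sc=[((597,190),(-1,1,85)),((180,22),(-1,-1,85)),((25,290),(1,-1,40)),((520,518),(1,1,40))]
tc=[((28,188),(1,1,40)),((515,38),(1,-1,40)),((145,566),(-1,1,85)),((632,420),(-1,-1,85))]
us=np.array([up(p,3.8,(236,225)) for p,_ in sc]);ut=np.array([up(p,5.6,(112,100)) for p,_ in tc])
def P(l,t): return np.array([(a*(82+t),b*(111+t),c) for _,(a,b,c) in l])
def res(q): return np.r_[(proj(S,cpt(q,P(sc,q[4])))-us).ravel(),(proj(T,cpt(q,P(tc,q[4])))-ut).ravel(),(q[4]-4)/3]
r=least_squares(res,[620,190,50,0.28,4],loss='soft_l1'); q=r.x
print('crate',np.round(q,3),np.degrees(q[3]),'res',np.round(r.fun,1).tolist())
# oblong near/far ends of the crest (z=130) from top and side (near ends): triangulate y per camera at z=130
def tocr(s,uv,z):
    c,d=ray(s,uv);R=craxes(q[3]);c=(c-q[:3])@R;d=d@R; return c+d*((z-c[:,None] if 0 else (z-c[2]))/d[:,2])[:,None]
for n,s,pts,sca,o in(('side',S,[(323,10),(403,40),(485,72),(228,200),(318,240),(410,283)],3.8,(236,225)),('top',T,[(478,470),(378,500),(285,530),(360,140),(272,165),(175,200)],5.6,(112,100))):
    print(n,np.round(tocr(s,up(pts,sca,o),130),1).tolist())
# drainer
ds=[((372,250),(65,70) ),((232,392),(65,70))]
sd=[((374,250),(-65,70,12)),((230,385),(65,70,12))]
td=[((447,120),(65,70,12)),((474,357),(-65,70,12))]
us=np.array([up(p,4.4,(155,95)) for p,_ in sd]);ut=np.array([up((p[0]-405,p[1]),4.9,(315,160)) for p,_ in td])
def dpt(w,P): c,s_=np.cos(w[2]),np.sin(w[2]);P=np.atleast_2d(P);return np.c_[w[0]+c*P[:,0]-s_*P[:,1],w[1]+s_*P[:,0]+c*P[:,1],P[:,2]]
def rd(w): return np.r_[(proj(S,dpt(w,[p for _,p in sd]))-us).ravel(),(proj(T,dpt(w,[p for _,p in td]))-ut).ravel()]
r=least_squares(rd,[490,-270,0]);w=r.x;print('drainer',np.round(w,3),np.degrees(w[2]),np.round(r.fun,1))
np.save('q.npy',q);np.save('w.npy',w)
print(Ro.from_quat(read_state()['tool_rot']).as_matrix().round(3).tolist())
# overlays
def lines(im,s,segs,sca,o,f):
    for A,B,col in segs:
        p=proj(s,[A,B]); p=((p-np.array(o)+.5)*sca-.5); cv2.line(im,*[tuple(int(round(v*8)) for v in x) for x in p],col,1,cv2.LINE_AA,3)
t=q[4]
cs=[]
for a,b in(((-1,-1,85),(-1,1,85)),((1,-1,40),(1,1,40))): cs.append((cpt(q,P([(0,a)],t))[0],cpt(q,P([(0,b)],t))[0],(0,0,255)))
for y in(-40,0,40): cs.append((cpt(q,(-81,y,130))[0],cpt(q,(69,y,130))[0],(0,255,0)))
cs+= [(cpt(q,(69,y,130))[0],cpt(q,(69,y,0))[0],(255,255,0)) for y in(-50,50)]
dl=[]
B=[(65,70,12),(-65,70,12),(-65,-70,12),(65,-70,12)]
for i in range(4): dl.append((dpt(w,B[i])[0],dpt(w,B[(i+1)%4])[0],(0,0,255)))
for y,pr in((42,[(-75,0),(-75,110),(-30,110),(-30,130),(30,130),(30,110),(75,110),(75,0)]),(-42,[(-75,0),(-75,95),(-40,130),(40,130),(75,95),(75,0)])):
    for a,b in zip(pr,pr[1:]): dl.append((dpt(w,(a[0],y,a[1]+12))[0],dpt(w,(b[0],y,b[1]+12))[0],(0,255,0)))
O=np.zeros((600,800,3),np.uint8)
for s,(x0,y0,x1,y1),sca,sg,(X,Y) in((S,(236,225,400,380),2.4,cs,(0,0)),(T,(112,100,230,205),2.9,cs,(400,0)),(S,(155,95,245,175),2.8,dl,(0,375)),(T,(315,160,395,238),2.8,dl,(400,375))):
    im=np.ascontiguousarray(cv2.resize(s['img'][y0:y1,x0:x1,::-1],None,fx=sca,fy=sca,interpolation=cv2.INTER_CUBIC)); lines(im,s,sg,sca,(x0,y0),0)
    h_,w_=min(im.shape[0],600-Y),min(im.shape[1],800-X);O[Y:Y+h_,X:X+w_]=im[:h_,:w_]
cv2.imwrite('pics/ov.png',O)
E
python3 fit1.py
```

```text
crate [6.37136e+02 1.99190e+02 5.26550e+01 2.98000e-01 3.24500e+00] 17.07152132661444 res [0.9, 0.1, -0.8, -0.7, 0.1, 0.3, -1.3, 0.1, 0.3, 0.9, -0.1, 0.2, -0.8, 0.5, -0.3, -0.9, -0.3]
side [[-78.5, -42.0, 130.0], [-79.6, -0.5, 130.0], [-79.7, 41.4, 130.0], [73.5, -40.6, 130.0], [74.1, -0.9, 130.0], [75.8, 38.7, 130.0]]
top [[-80.3, -47.0, 130.0], [-79.7, -2.5, 130.0], [-80.0, 39.4, 130.0], [67.1, -43.7, 130.0], [68.2, -5.7, 130.0], [66.7, 37.3, 130.0]]
drainer [ 4.93122e+02 -2.70274e+02  8.30000e-02] 4.766820262840586 [ 0.3 -0.6 -0.5  0.6 -0.1 -0.2 -0.   0.4]
[[0.0, -0.969, 0.248], [0.0, 0.248, 0.969], [-1.0, -0.0, 0.0]]
```

View pics/ov.png

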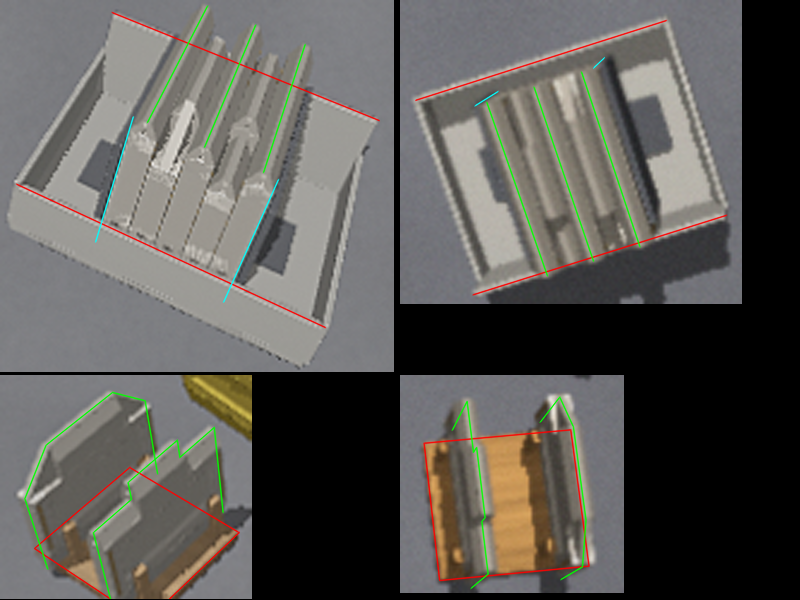

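The overlays agree with the pictures to about 1 px: crate wall edges, oblong crests, drainer base, and both platter outlines at slot centre. I'll write a small helper that prints the remaining move in tool axes, then go above the tab platter.

```bash
cat > go.py <<'E'
from fit import *
q=np.load('q.npy');w=np.load('w.npy')
def dframe():
    a=w[2];x=np.array([0,0,-1.]);z=np.array([-np.sin(a),np.cos(a),0]);return np.c_[x,np.cross(z,x),z]
def cframe():
    C=craxes(q[3]);x=-C[:,2];z=C[:,1];return np.c_[x,np.cross(z,x),z]
def dw(p): c,s=np.cos(w[2]),np.sin(w[2]);return np.array([w[0]+c*p[0]-s*p[1],w[1]+s*p[0]+c*p[1],p[2]])
def delta(pos,Rt):
    st=read_state();R=Ro.from_quat(st['tool_rot']).as_matrix();p=st['tcp_pos']
    print('t',round(float(st['clock']),2),'tcp',p.round(1),'F',np.round(st['ft_force'],1),'gap',round(float(st['finger_gap']),1),'j',np.round(st['joint_positions'],2))
    d=np.array(pos)-p
    print(' target',np.round(pos,1),'shift in current tool axes',(R.T@d).round(1),'in target axes',(Rt.T@d).round(1),'rotvec deg',np.degrees(Ro.from_matrix(R.T@Rt).as_rotvec()).round(2))
def crate_now():
    st=read_state();R=craxes(q[3]);print(' tcp in crate',((st['tcp_pos']-q[:3])@R).round(1),'F in crate',(st['ft_force']@R).round(1))
if __name__=='__main__':
    import sys
    k=sys.argv[1];p=[float(v) for v in sys.argv[2:5]]
    if k=='d': delta(dw(p),dframe())
    else: delta(cpt(q,p)[0],cframe())
    crate_now()
E
python3 go.py d 0 42 214
```

```text
t 1.6 tcp [142.7 557.  214.6] F [ 0.5 -0.1  0.9] gap 91.6 j [ 1.11  0.16  1.6  -0.    1.39 -0.21]
 target [ 489.6 -228.4  214. ] shift in current tool axes [ 6.000e-01 -5.310e+02 -6.747e+02] in target axes [ 6.000e-01 -2.804e+02 -8.115e+02] rotvec deg [-19.14   0.     0.  ]
 tcp in crate [-264.7  487.2  302.1] F in crate [ 0.8 -0.2  0.6]
```

servo_tool(commands=[0,0,0,-9.6,0,0,0.06,0,0,0,-9.5,0,0,0.06,0,-0.02,-0.058,0,0,0,0.06,0,-0.02,-0.058,0,0,0,0.06,0,-0.02,-0.058,0,0,0,0.06,0,-0.02,-0.058,0,0,0,0.06,0,-0.02,-0.058,0,0,0,0.06,0,-0.02,-0.058,0,0,0,0.06,0,-0.02,-0.058,0,0,0,0.06,0,-0.02,-0.058,0,0,0,0.06,0,-0.02,-0.058,0,0,0,0.06,0,-0.02,-0.058,0,0,0,0.06,0,-0.02,-0.058,0,0,0,0.06,0,-0.02,-0.058,0,0,0,0.06,0,-0.02,-0.058,0,0,0,0.06,0,-0.02,-0.058,0,0,0,0.06], grip_force=30)

```text
clock: 3.6
tcp_pos: [506.3, -237.7, 218.9]
tool_rot: [0.528, -0.471, -0.52, -0.478]
ft_force: [0.1, 1.0, 1.1]
finger_gap: 60.0
```

```bash
python3 go.py d 0 42 214
```

```text
t 3.6 tcp [ 506.3 -237.7  218.9] F [0.1 1.  1.1] gap 60.0 j [-0.66  0.1   1.65  0.01  1.38 -2.33]
 target [ 489.6 -228.4  214. ] shift in current tool axes [ 4.6 15.7 10.9] in target axes [ 4.9 15.8 10.7] rotvec deg [ 0.93 -0.07  0.88]
 tcp in crate [-159.4 -379.3  257.7] F in crate [0.8 0.9 0.9]
```

servo_tool(commands=[0.005,0.016,0.011,0.9,0,0.9,0.06,0,0,0,0,0,0,0.06])

```text
clock: 3.85
tcp_pos: [489.6, -232.3, 210.9]
tool_rot: [-0.518, 0.481, 0.521, 0.479]
ft_force: [-0.4, 0.7, -1.2]
finger_gap: 59.8
```

```bash
python3 go.py d 0 42 104
python3 - <<'E'
from h import *
a=cv2.resize(snap('side')['img'][60:190,130:260,::-1],None,fx=3,fy=3,interpolation=cv2.INTER_CUBIC)
b=cv2.resize(snap('top')['img'][130:260,290:420,::-1],None,fx=3,fy=3,interpolation=cv2.INTER_CUBIC)
cv2.imwrite('pics/g1.png',np.hstack([a,b]))
E
```

```text
t 3.85 tcp [ 489.6 -232.3  210.9] F [-0.4  0.7 -1.2] gap 59.8 j [-0.67  0.08  1.69 -0.    1.38 -2.31]
 target [ 489.6 -228.4  104. ] shift in current tool axes [106.9  -0.8   3.8] in target axes [106.9  -0.4   3.9] rotvec deg [-0.26  0.07 -0.22]
 tcp in crate [-175.8 -369.2  256.5] F in crate [-0.7  0.8 -1. ]
```

View pics/g1.png

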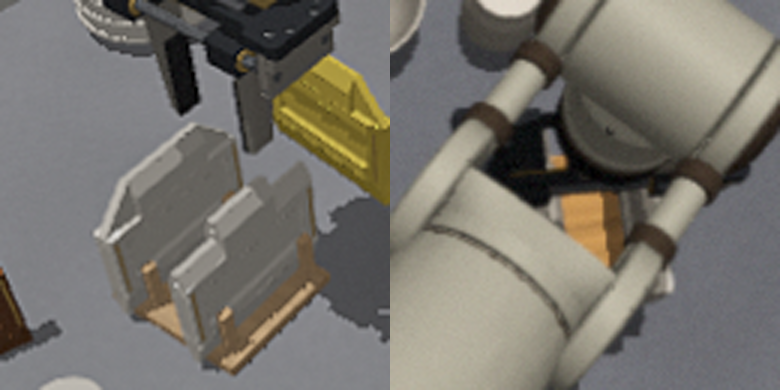

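The side view shows the open fingers at crop (185,105) and (255,145), straddling the tab platter's plane above its tab. The top view is blocked by the arm. I'll descend, grip and check the gap.

servo_tool(commands=[0.035,0,0.004,-0.3,0,-0.2,0.06,0.036,0,0,0,0,0,0.06,0.033,0,0,0,0,0,0.06,0,0,0,0,0,0,0.06])

```text
clock: 4.45
tcp_pos: [493.4, -228.1, 110.2]
tool_rot: [0.526, -0.476, -0.517, -0.478]
ft_force: [0.0, -0.1, 0.3]
finger_gap: 60.1
```

```bash
python3 go.py d 0 42 104
```

```text
t 4.45 tcp [ 493.4 -228.1  110.2] F [ 0.  -0.1  0.3] gap 60.1 j [-0.66  0.17  1.8   0.    1.16 -2.32]
 target [ 489.6 -228.4  104. ] shift in current tool axes [6.2 3.9 0.1] in target axes [6.2 3.8 0. ] rotvec deg [ 0.35 -0.42  0.58]
 tcp in crate [-213.9 -366.3  163.2] F in crate [ 0.1 -0.1  0.3]
```

servo_tool(commands=[0.006,0.004,0,0.3,-0.4,0.6,0.06,0,0,0,0,0,0,0.01,0,0,0,0,0,0,0.01,0,0,0,0,0,0,0.01,0,0,0,0,0,0,0.01,0,0,0,0,0,0,0.01], grip_force=40)

```text
clock: 5.2
tcp_pos: [492.6, -230.1, 110.0]
tool_rot: [0.524, -0.478, -0.518, -0.479]
ft_force: [-0.8, 1.8, 0.4]
finger_gap: 19.8
```

```bash
python3 go.py d 0 42 104
```

```text
t 5.2 tcp [ 492.6 -230.1  110. ] F [-0.8  1.8  0.4] gap 19.8 j [-0.66  0.18  1.79  0.    1.16 -2.32]
 target [ 489.6 -228.4  104. ] shift in current tool axes [6.  2.9 1.9] in target axes [6.  2.9 1.9] rotvec deg [ 0.1  -0.33  0.38]
 tcp in crate [-215.2 -367.9  163.6] F in crate [-0.1  1.9  0.5]
```

Gripped, gap 19.8 mm. Lift.

servo_tool(commands=[-0.04,0,0,0,0,0,0.01,-0.06,0,0,0,0,0,0.01,-0.06,0,0,0,0,0,0.01,-0.05,0,0,0,0,0,0.01,0,0,0,0,0,0,0.01])

```text
clock: 5.82
tcp_pos: [489.0, -228.1, 321.0]
tool_rot: [0.521, -0.479, -0.521, -0.478]
ft_force: [0.1, 0.1, -3.1]
finger_gap: 19.6
```

```bash
python3 go.py c 0 8 255
```

```text
t 5.83 tcp [ 489.  -228.1  321. ] F [ 0.1  0.1 -3.1] gap 19.6 j [-0.66  0.02  1.54 -0.    1.58 -2.32]
 target [531.8 175.2 283.8] shift in current tool axes [ 36.7 -76.7 398.3] in target axes [ 101.1 -128.6  373. ] rotvec deg [-12.01  -2.72 -24.97]
 tcp in crate [-128.6 -365.   356.1] F in crate [-1.2  0.  -2.9]
```

servo_tool(commands=[0,-0.011,0.057,0,0,0,0.01,0,-0.011,0.057,0,0,0,0.01,0,-0.011,0.057,0,0,0,0.01,0,-0.011,0.057,0,0,0,0.01,0,-0.011,0.057,0,0,0,0.01,0,-0.011,0.057,0,0,0,0.01,0,-0.011,0.057,0,0,0,0.01,0,0,0,-4,-0.9,-8.3,0.01,0,0,0,-4,-0.9,-8.3,0.01,0,0,0,-4,-0.9,-8.3,0.01,0,0,0,0,0,0,0.01])

```text
clock: 7.2
tcp_pos: [520.7, 188.9, 279.4]
tool_rot: [0.635, -0.299, -0.481, -0.526]
ft_force: [-0.7, -0.5, -3.9]
finger_gap: 19.6
```

```bash
python3 go.py c 0 8 255
```

```text
t 7.2 tcp [520.7 188.9 279.4] F [-0.7 -0.5 -3.9] gap 19.6 j [ 0.07 -0.26  1.92  0.11  1.11 -1.83]
 target [531.8 175.2 283.8] shift in current tool axes [ -1.8  -7.8 -16.2] in target axes [ -1.2  -7.8 -16.3] rotvec deg [-0.21  0.87 -2.66]
 tcp in crate [ -7.8  24.3 253.8] F in crate [-2.4 -0.3 -3.2]
```

servo_tool(commands=[0,-0.008,-0.016,-0.2,0.9,-2.7,0.01,0,0,0,0,0,0,0.01])

```text
clock: 7.45
tcp_pos: [532.3, 175.1, 279.9]
tool_rot: [0.644, -0.29, -0.465, -0.533]
ft_force: [-0.4, 0.6, -3.1]
finger_gap: 19.3
```

```bash
python3 go.py c 0 8 255
```

```text
t 7.45 tcp [532.3 175.1 279.9] F [-0.4  0.6 -3.1] gap 19.3 j [ 0.04 -0.27  1.94  0.12  1.06 -1.86]
 target [531.8 175.2 283.8] shift in current tool axes [-3.7 -1.1  0.2] in target axes [-3.7 -1.2  0.2] rotvec deg [-0.22 -0.02 -0.38]
 tcp in crate [ -1.2   7.8 251.3] F in crate [-1.5  0.7 -2.7]
```

```bash
cat > ov.py <<'E'
from go import *
import sys
off=[float(v) for v in sys.argv[1:4]]  # platter origin in crate axes rel. to tcp: x,y,z
kind=sys.argv[4]; f=sys.argv[5]
st=read_state();R=Ro.from_quat(st['tool_rot']).as_matrix()
A=np.c_[-R[:,1],R[:,2],-R[:,0]] # platter axes
o=st['tcp_pos']+A@np.array(off)
pr={'tab':[(-75,0),(-75,110),(-30,110),(-30,130),(30,130),(30,110),(75,110),(75,0),(-75,0)],'clip':[(-75,0),(-75,95),(-40,130),(40,130),(75,95),(75,0),(-75,0)]}[kind]
pts=[o+A@np.array([a,0,b]) for a,b in pr]
ims=[]
for n,(x0,y0,x1,y1),sc in(('side',(240,170,400,370),3,),('top',(110,85,240,215),3)):
    s=snap(n);im=np.ascontiguousarray(cv2.resize(s['img'][y0:y1,x0:x1,::-1],None,fx=sc,fy=sc,interpolation=cv2.INTER_CUBIC))
    p=(proj(s,pts)-np.array([x0,y0])+.5)*sc-.5
    cv2.polylines(im,[np.round(p*8).astype(int)],False,(0,255,0),1,cv2.LINE_AA,3)
    c=np.zeros((600,im.shape[1],3),np.uint8);c[:im.shape[0]]=im[:600];ims.append(c)
    cv2.imwrite('pics/raw_%s_%s'%(n,f),s['img'][:,:,::-1])
O=np.hstack(ims);O=O[:,:800];cv2.imwrite('pics/'+f,O)
E
python3 ov.py -3 0 -98 tab h1.png
```

```text
(no output)
```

View pics/h1.png

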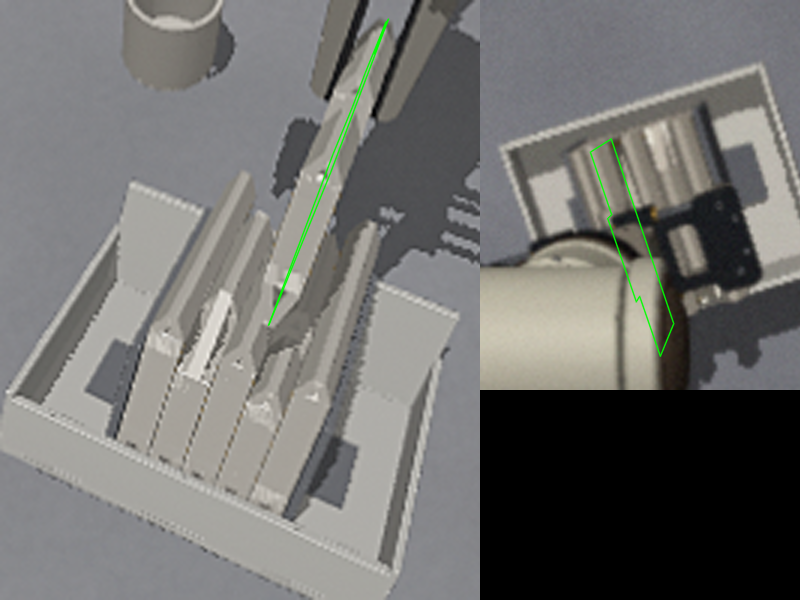

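Run:
```python
import cv2
im=cv2.imread('pics/raw_side_h1.png')[200:330,285:375]
o=cv2.imread('pics/h1.png')[90:390,135:405]
o=cv2.resize(o,None,fx=1.5,fy=1.5,interpolation=cv2.INTER_CUBIC)
im=cv2.resize(im,None,fx=4.3,fy=4.3,interpolation=cv2.INTER_CUBIC)
import numpy as np
c=np.zeros((560,800,3),np.uint8);c[:im.shape[0],:im.shape[1]]=im;c[:450,392:392+405]=o[:,:405]
cv2.imwrite('pics/h1z.png',c)
```

```text
(no output)
```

View pics/h1z.png

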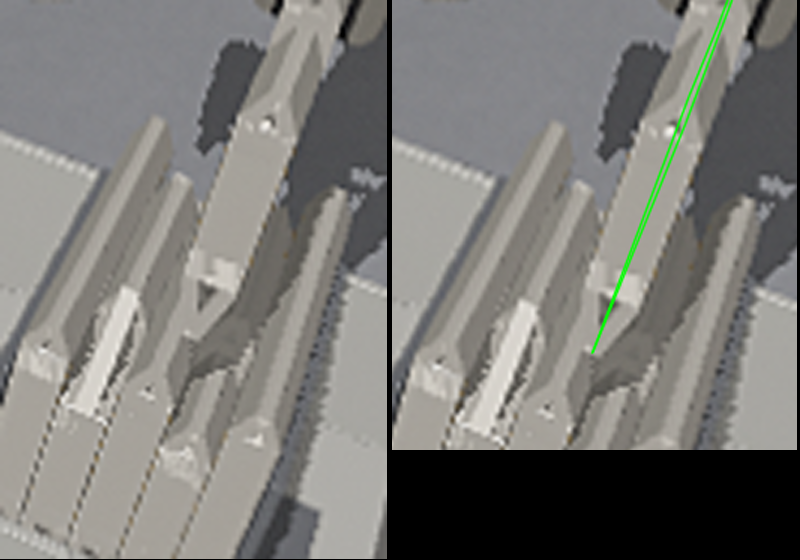

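The held platter matches its predicted outline in the side view to about 1 px: wedge start at right crop (640,292), tip near (597,345). So the kinematics and the camera agree. The valley between oblong_mid and tab_filed is at crate y≈8.5. Start the insertion.

servo_tool(commands=[0.012,-0.001,0.001,-0.2,0,-0.4,0.01,0.012,0,0,0,0,0,0.01,0.008,0,0,0,0,0,0.01,0.006,0,0,0,0,0,0.01], grip_force=55)

```text
clock: 8.05
tcp_pos: [550.4, 183.4, 245.5]
tool_rot: [0.646, -0.286, -0.464, -0.534]
ft_force: [-3.7, -0.2, 3.9]
finger_gap: 19.4
```

```bash
python3 go.py c 0 8.5 190
```

```text
t 8.05 tcp [550.4 183.4 245.5] F [-3.7 -0.2  3.9] gap 19.4 j [ 0.05 -0.2   1.95  0.13  0.97 -1.87]
 target [557.9 183.7 224.9] shift in current tool axes [21.8  2.2 -1.9] in target axes [21.8  2.2 -1.9] rotvec deg [0.06 0.09 0.1 ]
 tcp in crate [  2.2  10.4 211.8] F in crate [-1.6  0.8  5. ]
```

servo_tool(commands=[0.012,0.003,-0.001,0,0,0,0.01,0.014,0.001,0,0,0,0,0.01,0.014,0.001,0,0,0,0,0.01])

```text
clock: 8.43
tcp_pos: [565.4, 186.9, 209.0]
tool_rot: [0.647, -0.284, -0.462, -0.535]
ft_force: [-2.2, -0.1, 2.0]
finger_gap: 19.1
```

```bash
python3 go.py c 0 8.5 140
```

```text
t 8.43 tcp [565.4 186.9 209. ] F [-2.2 -0.1  2. ] gap 19.1 j [ 0.06 -0.12  1.96  0.13  0.88 -1.87]
 target [578.1 189.9 179.5] shift in current tool axes [32.2  0.9 -0.8] in target axes [32.2  0.7 -0.8] rotvec deg [0.05 0.05 0.49]
 tcp in crate [  0.7   9.3 172.2] F in crate [-1.1  0.6  2.7]
```

servo_tool(commands=[0.013,0.001,0,0,0,0.3,0.01,0.013,0.001,0,0,0,0,0.01,0.008,0,0,0,0,0,0.01])

```text
clock: 8.8
tcp_pos: [578.2, 191.1, 174.4]
tool_rot: [0.646, -0.286, -0.464, -0.534]
ft_force: [-4.1, 0.9, 4.0]
finger_gap: 19.7
```

```bash
python3 go.py c 0 8.5 140
```

```text
t 8.8 tcp [578.2 191.1 174.4] F [-4.1  0.9  4. ] gap 19.7 j [ 0.07 -0.04  1.95  0.14  0.81 -1.87]
 target [578.1 189.9 179.5] shift in current tool axes [-4.9 -1.8 -1.1] in target axes [-4.9 -1.8 -1.1] rotvec deg [0.03 0.08 0.11]
 tcp in crate [ -1.8   9.6 135.1] F in crate [-1.6  2.1  5.1]
```

servo_tool(commands=[0,0,0,0,0,0,0.035,0,0,0,0,0,0,0.04,-0.015,0,0,0,0,0,0.04,-0.02,0,0,0,0,0,0.04,-0.02,-0.001,0,0,0,0,0,0,0,0,0,0,0,0,0,0,0,0,0,0,0,0,0,0,0,0,0,0], grip_force=20)

```text
clock: 9.8
tcp_pos: [556.2, 183.3, 228.4]
tool_rot: [0.648, -0.286, -0.463, -0.534]
ft_force: [0.6, 0.2, 0.3]
finger_gap: 2.4
```

```bash
python3 go.py c -3 9.5 170
```

```text
t 9.8 tcp [556.2 183.3 228.4] F [0.6 0.2 0.3] gap 2.4 j [ 0.05 -0.17  1.96  0.13  0.93 -1.87]
 target [563.1 186.4 205.5] shift in current tool axes [24.   3.1  1. ] in target axes [24.   2.9  1. ] rotvec deg [ 0.1  -0.07  0.29]
 tcp in crate [-1.00e-01  8.50e+00  1.94e+02] F in crate [0.7 0.  0. ]
```

servo_tool(commands=[0.015,0.004,0.001,0,0,0.3,0,0.012,0,0,0,0,0,0,0.012,0,0,0,0,0,0,0.012,0,0,0,0,0,0,0.008,0,0,0,0,0,0])

```text
clock: 10.42
tcp_pos: [576.7, 190.8, 166.9]
tool_rot: [0.646, -0.288, -0.465, -0.532]
ft_force: [-1.2, 0.9, 0.7]
finger_gap: 0.5
```

```bash
python3 go.py c -3 9.5 130
```

```text
t 10.43 tcp [576.7 190.8 166.9] F [-1.2  0.9  0.7] gap 0.5 j [ 0.07 -0.03  1.96  0.13  0.8  -1.87]
 target [579.2 191.3 169.2] shift in current tool axes [-1.  -3.3 -0.3] in target axes [-1.  -3.3 -0.3] rotvec deg [ 0.08 -0.03 -0.25]
 tcp in crate [ -6.3   9.8 129. ] F in crate [-0.5  1.2  1. ]
```

servo_tool(commands=[0.003,-0.002,0,0,0,0,0,0.003,0,0,0,0,0,0])

```text
clock: 10.68
tcp_pos: [578.6, 191.4, 165.7]
tool_rot: [0.646, -0.29, -0.468, -0.528]
ft_force: [-36.6, -11.3, 39.2]
finger_gap: 0.7
```

```bash
python3 go.py c -3 9.5 130
```

```text
t 10.68 tcp [578.6 191.4 165.7] F [-36.6 -11.3  39.2] gap 0.7 j [ 0.07 -0.02  1.95  0.13  0.81 -1.87]
 target [579.2 191.3 169.2] shift in current tool axes [-3.  -2.  -0.2] in target axes [-3.  -2.  -0.2] rotvec deg [ 0.34 -0.03 -0.74]
 tcp in crate [ -5.    9.7 127. ] F in crate [-18.1  -0.1  51.7]
```

Contact force rose to about 52 N at crate z≈127, so the platter is on the floor. Back off and go to the clip platter, then look at the crate from there.

servo_tool(commands=[-0.03,0,0,0,0,0,0,-0.05,0,0,0,0,0,0,-0.055,0,0,0,0,0,0,-0.03,0,0,0,0,0,0.03,0,0,0,4,0.9,8.3,0.06,0,0,0,4,0.9,8.3,0.06,0,0,0,4,0.9,8.3,0.06])

```text
clock: 11.55
tcp_pos: [511.3, 170.8, 324.7]
tool_rot: [-0.519, 0.485, 0.522, 0.473]
ft_force: [0.4, 0.2, -0.5]
finger_gap: 38.2
```

```bash
python3 go.py d 0 -42 214
```

```text
t 11.55 tcp [511.3 170.8 324.7] F [ 0.4  0.2 -0.5] gap 38.2 j [ 0.1   0.03  1.52 -0.01  1.61 -1.55]
 target [ 496.6 -312.1  214. ] shift in current tool axes [ 115.9   52.8 -479. ] in target axes [ 110.7   54.7 -480. ] rotvec deg [-0.03 -0.52 -0.87]
 tcp in crate [ -1.6   9.8 301. ] F in crate [ 0.1  0.1 -0.6]
```

servo_tool(commands=[0,0.006,-0.06,0,-0.5,-0.9,0.06,0,0.006,-0.06,0,0,0,0.06,0,0.007,-0.06,0,0,0,0.06,0,0.007,-0.06,0,0,0,0.06,0,0.007,-0.06,0,0,0,0.06,0,0.007,-0.06,0,0,0,0.06,0,0.007,-0.06,0,0,0,0.06,0,0.007,-0.06,0,0,0,0.06,0.05,0,0,0,0,0,0.06,0,0,0,0,0,0,0.06])

```text
clock: 12.8
tcp_pos: [502.1, -327.7, 267.0]
tool_rot: [-0.52, 0.479, 0.522, 0.477]
ft_force: [-0.3, -0.4, -0.7]
finger_gap: 59.9
```

```bash
python3 go.py d 0 -42 110
python3 - <<'E'
from h import *
import pickle
S=snap('side');T=snap('top');pickle.dump((S,T),open('st2.pkl','wb'))
a=cv2.resize(S['img'][205:370,236:395,::-1],None,fx=2.7,fy=2.7,interpolation=cv2.INTER_CUBIC)
b=cv2.resize(T['img'][95:205,110:225,::-1],None,fx=3.2,fy=3.2,interpolation=cv2.INTER_CUBIC)
o=np.zeros((450,800,3),np.uint8);o[:a.shape[0],:a.shape[1]]=a;o[:b.shape[0],432:432+b.shape[1]]=b
cv2.imwrite('pics/c1.png',o)
for n in('side','top'):
  for l in('tab_filed','clip_filed','oblong_mid','oblong_left','oblong_right'): print(n,l,[(np.round(x['xyz']).tolist(),round(x['p'],2)) for x in eyes.boxes_of(n,l) if x['xyz'][1]>50])
E
```

```text
t 12.8 tcp [ 502.1 -327.7  267. ] F [-0.3 -0.4 -0.7] gap 59.9 j [-0.78  0.2   1.45 -0.    1.5  -2.43]
 target [ 496.6 -312.1  110. ] shift in current tool axes [157.1   3.4  16. ] in target axes [157.    4.2  16. ] rotvec deg [ 0.18  0.02 -0.27]
 tcp in crate [-166.5 -464.1  314.2] F in crate [-0.7 -0.3 -0.5]
side tab_filed [([624.0, 228.0, 158.0], 0.58), ([664.0, 129.0, 118.0], 0.38)]
side clip_filed [([644.0, 172.0, 155.0], 0.84)]
side oblong_mid [([640.0, 189.0, 160.0], 0.77)]
side oblong_left [([618.0, 246.0, 158.0], 0.85)]
side oblong_right [([653.0, 155.0, 157.0], 0.61), ([666.0, 131.0, 117.0], 0.5)]
top tab_filed [([578.0, 209.0, 162.0], 0.91)]
top clip_filed [([589.0, 153.0, 156.0], 0.7)]
top oblong_mid [([582.0, 175.0, 160.0], 0.57)]
top oblong_left [([565.0, 232.0, 160.0], 0.96)]
top oblong_right [([600.0, 131.0, 162.0], 0.68)]
```

View pics/c1.png

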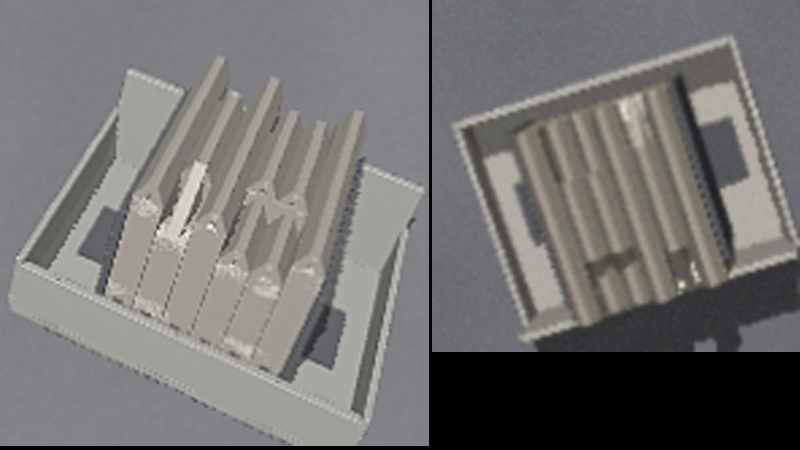

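The two tab platters stand side by side at the same height (side crop (255,205) and (285,210)). The row has spread evenly and everything looks straight. Now down onto the clip platter, and I'll measure where the next valley is.

servo_tool(commands=[0.03,0.004,0.018,0,0,-0.3,0.06,0.045,0,0,0,0,0,0.06,0.045,0,0,0,0,0,0.06])

```text
clock: 13.78
tcp_pos: [502.3, -314.3, 155.0]
tool_rot: [0.529, -0.478, -0.514, -0.477]
ft_force: [0.2, -0.4, 0.2]
finger_gap: 59.8
```

```bash
python3 go.py d 0 -42 108
python3 - <<'E'
from go import *
S,T=pickle.load(open('st2.pkl','rb'))
R=craxes(q[3])
def tocr(s,uv,z=127.5):
    c,d=ray(s,uv);c=(c-q[:3])@R;d=d@R;return (c+d*((z-c[2])/d[:,2])[:,None])[:,:2].round(1).tolist()
print('side OR,OM,OL near',tocr(S,up([(220,58),(275,82),(360,113)],2.7,(236,205))),'far',tocr(S,up([(148,195),(210,222),(308,268)],2.7,(236,205))))
print('top near',tocr(T,up([(719-432,275),(664-432,295),(586-432,320)],3.2,(110,95))),'far',tocr(T,up([(655-432,90),(601-432,107),(526-432,133)],3.2,(110,95))))
E
```

```text
t 13.78 tcp [ 502.3 -314.3  155. ] F [ 0.2 -0.4  0.2] gap 59.8 j [-0.76  0.24  1.63  0.    1.25 -2.42]
 target [ 496.6 -312.1  108. ] shift in current tool axes [46.9  6.2  3.4] in target axes [47.   5.5  2.6] rotvec deg [ 0.27 -0.93  0.85]
 tcp in crate [-210.2 -451.3  210.9] F in crate [ 0.2 -0.4  0.1]
side OR,OM,OL near [[-81.2, -49.2], [-78.5, -7.6], [-81.2, 52.9]] far [[74.8, -48.3], [74.8, -9.7], [77.4, 49.7]]
top near [[-75.7, -54.4], [-77.7, -10.7], [-78.0, 50.8]] far [[68.6, -52.4], [68.6, -11.2], [67.2, 46.9]]
```

servo_tool(commands=[0.025,0.006,0.003,0.3,-0.9,0.8,0.06,0.024,0.001,0,0,0,0,0.06])

```text
clock: 14.02
tcp_pos: [494.3, -311.4, 103.0]
tool_rot: [-0.519, 0.479, 0.521, 0.479]
ft_force: [-0.0, 0.4, 0.1]
finger_gap: 60.0
```

```bash
python3 go.py d 0 -42 108
```

```text
t 14.03 tcp [ 494.3 -311.4  103. ] F [-0.   0.4  0.1] gap 60.0 j [-0.77  0.29  1.67  0.    1.18 -2.42]
 target [ 496.6 -312.1  108. ] shift in current tool axes [-5.  -2.3 -0.9] in target axes [-5.  -2.3 -1. ] rotvec deg [-0.05  0.15 -0.12]
 tcp in crate [-238.4 -446.1  166.7] F in crate [0.1 0.3 0.1]
```

servo_tool(commands=[-0.007,-0.003,-0.001,0,0,0,0.06,0,0,0,0,0,0,0.01,0,0,0,0,0,0,0.01,0,0,0,0,0,0,0.01,0,0,0,0,0,0,0.01,0,0,0,0,0,0,0.01], grip_force=50)

```text
clock: 14.78
tcp_pos: [499.0, -313.5, 114.2]
tool_rot: [0.52, -0.479, -0.52, -0.479]
ft_force: [0.6, 1.2, -1.8]
finger_gap: 19.1
```

```bash
python3 go.py d 0 -42 108
```

```text
t 14.78 tcp [ 499.  -313.5  114.2] F [ 0.6  1.2 -1.8] gap 19.1 j [-0.77  0.29  1.65  0.    1.2  -2.42]
 target [ 496.6 -312.1  108. ] shift in current tool axes [6.2 2.2 1.6] in target axes [6.2 2.2 1.6] rotvec deg [-0.06  0.01  0.02]
 tcp in crate [-230.1 -449.5  175.2] F in crate [ 0.   0.9 -2. ]
```

servo_tool(commands=[-0.04,0,0,0,0,0,0.01,-0.055,0,0,0,0,0,0.01,-0.06,0,0,0,0,0,0.01,-0.045,0,0,0,0,0,0.01,0,0,0,0,0,0,0.01])

```text
clock: 15.4
tcp_pos: [497.0, -312.6, 314.9]
tool_rot: [-0.517, 0.479, 0.523, 0.479]
ft_force: [-0.3, -0.7, -2.6]
finger_gap: 19.5
```

```bash
python3 go.py c -1 -19.5 255
```

```text
t 15.4 tcp [ 497.  -312.6  314.9] F [-0.3 -0.7 -2.6] gap 19.5 j [-0.77  0.15  1.41 -0.    1.59 -2.42]
 target [539.  148.6 283.3] shift in current tool axes [ 33.5 -79.8 456.1] in target axes [ 102.8 -145.8  428.6] rotvec deg [-12.26  -2.37 -25.22]
 tcp in crate [-146.8 -448.1  357.8] F in crate [-1.5 -0.6 -2.1]
```

servo_tool(commands=[-0.003,-0.009,0.056,0,0,0,0.01,-0.003,-0.01,0.056,0,0,0,0.01,-0.003,-0.01,0.056,0,0,0,0.01,-0.003,-0.01,0.056,0,0,0,0.01,-0.003,-0.01,0.056,0,0,0,0.01,0,-0.01,0.056,0,0,0,0.01,0,-0.01,0.056,0,0,0,0.01,0,-0.01,0.05,0,0,0,0.01,0,0,0,-4,-0.8,-8.4,0.01,0,0,0,-4,-0.8,-8.4,0.01,0,0,0,-4,-0.8,-8.4,0.01,0,0,0,0,0,0,0.01])

```text
clock: 16.9
tcp_pos: [526.7, 151.0, 287.3]
tool_rot: [0.63, -0.299, -0.483, -0.53]
ft_force: [-1.1, -0.1, -3.1]
finger_gap: 19.4
```

```bash
python3 go.py c -1 -19.5 255
```

```text
t 16.9 tcp [526.7 151.  287.3] F [-1.1 -0.1 -3.1] gap 19.4 j [-0.03 -0.28  1.92  0.16  1.14 -1.93]
 target [539.  148.6 283.3] shift in current tool axes [ 7.7 -8.8 -6. ] in target axes [ 8.3 -8.4 -5.9] rotvec deg [-0.71  1.45 -2.76]
 tcp in crate [ -9.4 -13.6 263.3] F in crate [-2.3  0.2 -2.4]
```

servo_tool(commands=[0.004,-0.009,-0.006,-0.7,1.4,-2.8,0.01,0,0,0,0,0,0,0.01])

```text
clock: 17.15
tcp_pos: [537.5, 147.7, 284.2]
tool_rot: [0.644, -0.29, -0.466, -0.533]
ft_force: [0.5, -0.0, -3.1]
finger_gap: 19.4
```

```bash
python3 go.py c -1 -19.5 255; python3 ov.py -2.2 0 -100 clip h2.png
python3 - <<'E'
import cv2
o=cv2.imread('pics/h2.png')[120:420,60:420]
cv2.imwrite('pics/h2z.png',cv2.resize(o,None,fx=2,fy=2,interpolation=cv2.INTER_CUBIC))
E
```

```text
t 17.15 tcp [537.5 147.7 284.2] F [ 0.5 -0.  -3.1] gap 19.4 j [-0.03 -0.28  1.94  0.15  1.08 -1.94]
 target [539.  148.6 283.3] shift in current tool axes [ 1.5 -1.2  0.5] in target axes [ 1.5 -1.1  0.5] rotvec deg [-0.22  0.06 -0.39]
 tcp in crate [ -2.1 -20.  256.5] F in crate [-0.9 -0.1 -3. ]
```

View pics/h2z.png

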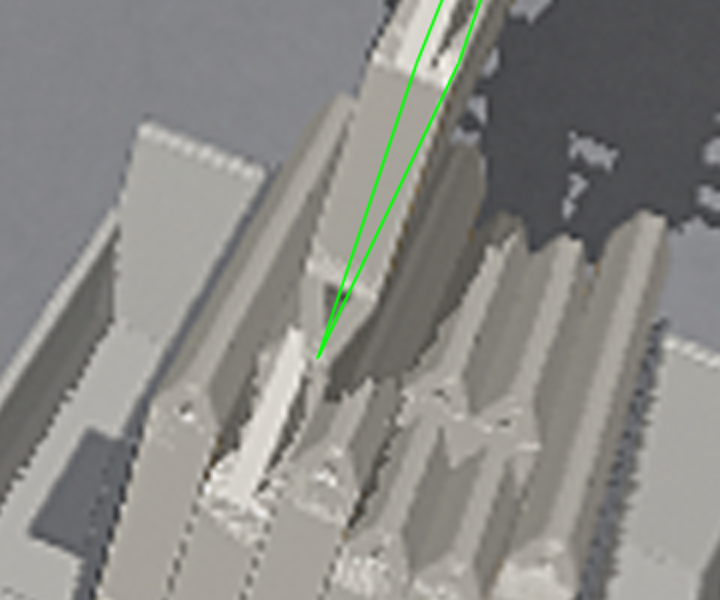

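The predicted wedge tip (318,357) coincides with the seen one, and it aims at the valley between the clip's cut edge (297,330) and oblong_mid's crest (325,470). I'll nudge it about +2.5 mm in y, descend to just above the crests and re-check.

servo_tool(commands=[0.008,-0.001,0.002,-0.2,0,-0.4,0.01,0.008,0,0.001,0,0,0,0.01], grip_force=58)

```text
clock: 17.5
tcp_pos: [546.0, 153.2, 271.7]
tool_rot: [0.646, -0.286, -0.464, -0.534]
ft_force: [0.2, -0.1, -2.0]
finger_gap: 19.4
```

```bash
python3 go.py c -1 -18 225; python3 ov.py -2.2 0 -100 clip h3.png
python3 - <<'E'
import cv2
o=cv2.imread('pics/raw_side_h3.png')[215:335,265:395]
cv2.imwrite('pics/h3z.png',cv2.resize(o,None,fx=5,fy=5,interpolation=cv2.INTER_CUBIC))
E
```

```text
t 17.5 tcp [546.  153.2 271.7] F [ 0.2 -0.1 -2. ] gap 19.4 j [-0.02 -0.25  1.94  0.15  1.04 -1.94]
 target [550.7 153.8 256.2] shift in current tool axes [16.   2.4 -0.8] in target axes [16.   2.4 -0.8] rotvec deg [-0.01  0.05  0.16]
 tcp in crate [  1.4 -17.2 241. ] F in crate [-0.7 -0.2 -1.9]
```

View pics/h3z.png

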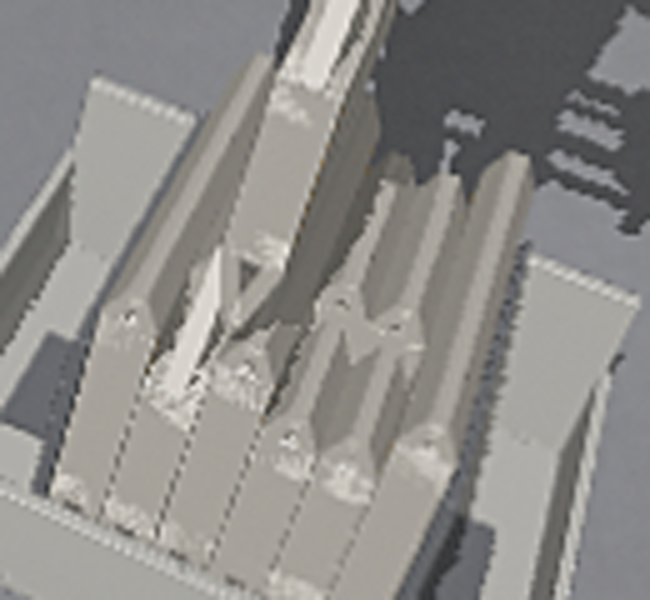

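The wedge tip at (235,325) points straight into the valley: its extrapolated entry (220,355) matches the valley midpoint (219,354). Insert.

servo_tool(commands=[0.01,0.002,0,0,0,0,0.01,0.01,0.001,0,0,0,0,0.01,0.008,0.001,0,0,0,0,0.01])

```text
clock: 17.98
tcp_pos: [555.8, 155.1, 245.9]
tool_rot: [0.648, -0.285, -0.462, -0.534]
ft_force: [-2.7, -1.3, 5.4]
finger_gap: 19.2
```

```bash
python3 go.py c -1 -18 180
```

```text
t 17.98 tcp [555.8 155.1 245.9] F [-2.7 -1.3  5.4] gap 19.2 j [-0.01 -0.21  1.96  0.16  0.97 -1.94]
 target [568.8 159.4 215.4] shift in current tool axes [33.5  0.7  0.3] in target axes [33.5  0.5  0.2] rotvec deg [ 0.03 -0.12  0.39]
 tcp in crate [ -0.5 -18.2 213.5] F in crate [-0.4 -0.5  6.2]
```

servo_tool(commands=[0.014,0.001,0,0,0,0.2,0.01,0.014,0.001,0,0,0,0,0.01,0.014,0.001,0,0,0,0,0.01])

```text
clock: 18.35
tcp_pos: [574.6, 159.0, 210.9]
tool_rot: [0.65, -0.284, -0.459, -0.535]
ft_force: [-2.5, -0.8, 3.5]
finger_gap: 19.5
```

```bash
python3 go.py c -1 -18 138
```

```text
t 18.35 tcp [574.6 159.  210.9] F [-2.5 -0.8  3.5] gap 19.5 j [-0.   -0.13  1.96  0.16  0.88 -1.94]
 target [585.8 164.6 177.3] shift in current tool axes [35.7  3.5  2.3] in target axes [35.7  3.   2.1] rotvec deg [ 0.04 -0.34  0.76]
 tcp in crate [  2.  -20.1 173.7] F in crate [-0.9 -0.   4.2]
```

servo_tool(commands=[0.013,0.003,0.001,0,-0.3,0.7,0.01,0.013,0.002,0,0,0,0,0.01,0.009,0,0,0,0,0,0.01])

```text
clock: 18.73
tcp_pos: [586.7, 162.6, 176.9]
tool_rot: [0.647, -0.286, -0.463, -0.534]
ft_force: [-2.9, -2.4, 3.7]
finger_gap: 19.2
```

```bash
python3 go.py c -1 -18 138
```

```text
t 18.73 tcp [586.7 162.6 176.9] F [-2.9 -2.4  3.7] gap 19.2 j [ 0.01 -0.05  1.95  0.17  0.82 -1.95]
 target [585.8 164.6 177.3] shift in current tool axes [-0.5  0.1  2.2] in target axes [-0.5  0.1  2.2] rotvec deg [ 0.05 -0.13  0.23]
 tcp in crate [ -0.9 -20.2 137.5] F in crate [-1.6 -1.5  4.8]
```

servo_tool(commands=[0,0,0,0,0,0,0.035,0,0,0,0,0,0,0.04,-0.015,0,0,0,0,0,0.04,-0.02,0,0,0,0,0,0.04,-0.02,0,0,0,0,0.2,0,0,0,0,0,0,0,0,0,0,0,0,0,0,0,0,0,0,0,0,0,0], grip_force=20)

```text
clock: 19.73
tcp_pos: [562.3, 156.5, 228.9]
tool_rot: [0.647, -0.287, -0.464, -0.533]
ft_force: [-0.5, -1.1, -0.3]
finger_gap: 1.9
```

```bash
python3 go.py c -3 -20 134
```

```text
t 19.73 tcp [562.3 156.5 228.9] F [-0.5 -1.1 -0.3] gap 1.9 j [-0.01 -0.17  1.96  0.16  0.94 -1.94]
 target [586.3 162.6 172.8] shift in current tool axes [61.3  1.3 -1.1] in target axes [61.3  1.3 -1.1] rotvec deg [ 0.06 -0.02  0.01]
 tcp in crate [ -1.7 -18.9 195.3] F in crate [-0.9 -0.9  0.1]
```

servo_tool(commands=[0.015,0.001,-0.001,0,0,0,0,0.012,0,0,0,0,0,0,0.012,0,0,0,0,0,0,0.012,0,0,0,0,0,0,0.006,0,0,0,0,0,0])

```text
clock: 20.35
tcp_pos: [585.4, 162.4, 170.9]
tool_rot: [0.646, -0.288, -0.465, -0.532]
ft_force: [-1.6, -0.2, 1.2]
finger_gap: 0.5
```

```bash
python3 go.py c -3 -20 128
```

```text
t 20.35 tcp [585.4 162.4 170.9] F [-1.6 -0.2  1.2] gap 0.5 j [ 0.01 -0.04  1.96  0.17  0.82 -1.95]
 target [588.7 163.4 167.4] shift in current tool axes [ 4.6 -1.6 -0.1] in target axes [ 4.6 -1.6 -0.1] rotvec deg [ 0.05  0.   -0.2 ]
 tcp in crate [ -4.6 -19.9 132.6] F in crate [-0.9  0.3  1.8]
```

servo_tool(commands=[0.003,-0.001,0,0,0,0,0,0.003,0,0,0,0,0,0])

```text
clock: 20.6
tcp_pos: [587.4, 163.2, 165.9]
tool_rot: [0.645, -0.289, -0.467, -0.531]
ft_force: [-30.2, -7.9, 32.5]
finger_gap: 0.9
```

```bash
python3 go.py c -3 -20 128
```

```text
t 20.6 tcp [587.4 163.2 165.9] F [-30.2  -7.9  32.5] gap 0.9 j [ 0.01 -0.02  1.95  0.16  0.81 -1.95]
 target [588.7 163.4 167.4] shift in current tool axes [-0.8 -1.8 -0.2] in target axes [-0.8 -1.8 -0.2] rotvec deg [ 0.14  0.03 -0.49]
 tcp in crate [ -4.8 -19.8 127.2] F in crate [-14.5   1.3  42.6]
```

Same seating height (127) and a clear stop at about 43 N. Retreat out of the cameras' way and check.

servo_tool(commands=[-0.03,0,0,0,0,0,0,-0.05,0,0,0,0,0,0,-0.055,0,0,0,0,0,0,-0.03,0,0,0,0,0,0.03,0,0,0,4,0.9,8.3,0.06,0,0,0,4,0.9,8.3,0.06,0,0,0,4,0.9,8.3,0.06,0,0.01,-0.06,0,0,0,0.06,0,0.01,-0.06,0,0,0,0.06,0,0.01,-0.06,0,0,0,0.06,0,0.01,-0.06,0,0,0,0.06,0,0.01,-0.06,0,0,0,0.06,0,0.01,-0.06,0,0,0,0.06,0,0,0,0,0,0,0.06,0,0,0,0,0,0,0.06])

```text
clock: 22.48
tcp_pos: [492.3, -229.3, 322.9]
tool_rot: [-0.518, 0.482, 0.523, 0.475]
ft_force: [-0.6, 0.1, -0.4]
finger_gap: 59.9
```

```bash
python3 go.py d 0 -42 214
python3 - <<'E'
from h import *
S=snap('side');T=snap('top')
a=cv2.resize(S['img'][205:370,236:395,::-1],None,fx=2.7,fy=2.7,interpolation=cv2.INTER_CUBIC)
b=cv2.resize(T['img'][95:205,110:225,::-1],None,fx=3.2,fy=3.2,interpolation=cv2.INTER_CUBIC)
o=np.zeros((600,800,3),np.uint8);o[:a.shape[0],:a.shape[1]]=a;o[:b.shape[0],432:432+b.shape[1]]=b
c=cv2.resize(T['img'][80:290,200:420,::-1],None,fx=1.1,fy=1.1);o[360:360+c.shape[0],500:500+c.shape[1]]=c[:240]
cv2.imwrite('pics/c2.png',o)
for n in('side','top'):
  for l in('tab_filed','clip_filed','oblong_mid','oblong_left','oblong_right','mug','bowl','jar'): print(n,l,[(np.round(x['xyz']).tolist(),round(x['p'],2)) for x in eyes.boxes_of(n,l)])
E
```

```text
t 22.48 tcp [ 492.3 -229.3  322.9] F [-0.6  0.1 -0.4] gap 59.9 j [-0.65  0.03  1.52 -0.01  1.6  -2.31]
 target [ 496.6 -312.1  214. ] shift in current tool axes [109.1   1.4 -82.7] in target axes [108.9   2.6 -82.9] rotvec deg [ 0.1  -0.12 -0.7 ]
 tcp in crate [-125.2 -367.1  356.6] F in crate [-0.7  0.3 -0.2]
side tab_filed [([620.0, 235.0, 159.0], 0.89)]
side clip_filed [([647.0, 159.0, 159.0], 0.8)]
side oblong_mid [([640.0, 198.0, 163.0], 0.85)]
side oblong_left [([613.0, 251.0, 159.0], 0.56)]
side oblong_right [([658.0, 138.0, 157.0], 0.66)]
side mug [([412.0, -25.0, 54.0], 0.58)]
side bowl [([683.0, -97.0, 29.0], 0.73)]
side jar [([695.0, -191.0, 74.0], 0.64), ([674.0, 116.0, 116.0], 0.57)]
top tab_filed [([575.0, 216.0, 159.0], 0.93)]
top clip_filed [([595.0, 142.0, 157.0], 0.77), ([528.0, -295.0, 10.0], 0.7)]
top oblong_mid [([580.0, 177.0, 157.0], 0.95), ([426.0, -12.0, 1.0], 0.48)]
top oblong_left [([567.0, 236.0, 159.0], 0.75)]
top oblong_right [([607.0, 118.0, 162.0], 0.68), ([639.0, 172.0, 78.0], 0.17)]
top mug [([427.0, -9.0, 3.0], 0.83), ([576.0, 216.0, 155.0], 0.7), ([650.0, 113.0, 81.0], 0.44)]
top bowl [([701.0, -82.0, 26.0], 0.9), ([526.0, -296.0, 8.0], 0.42), ([573.0, 219.0, 162.0], 0.26)]
top jar [([679.0, -198.0, 92.0], 0.81), ([642.0, 171.0, 80.0], 0.47)]
```

I've used up the picture allowance, so the last check is numerical. I'll compare platter crest heights and positions from the masks and intensity profiles in both views.

Run:
```python
from go import *
from scipy.signal import find_peaks
R=craxes(q[3])
def tocr(s,uv,z=127.5):
    c,d=ray(s,uv);c=(c-q[:3])@R;d=d@R;return (c+d*((z-c[2])/d[:,2])[:,None])[:,:2].round(1).tolist()
_,T1=pickle.load(open('st2.pkl','rb'));S1=pickle.load(open('st2.pkl','rb'))[0]
S=snap('side');T=snap('top')
for l in('clip_filed','tab_filed','oblong_mid','oblong_left','oblong_right','clip_loose','tab_loose'):
    for n,s in(('side',S),('top',T)):
        for m in eyes.masks_of(n,l):
            k=np.argwhere(m['mask']); 
            if len(k)<20: continue
            c=tocr(s,k.mean(0)[::-1])[0]
            if abs(c[1])<110 and abs(c[0])<110:
                e=k[k[:,0]==k[:,0].min()].mean(0)[::-1]; b=k[k[:,0]==k[:,0].max()].mean(0)[::-1]
                print(n,l,round(m['p'],2),len(k),'mean',c,'top/bottom px ends',tocr(s,e)[0],tocr(s,b)[0])
# crest profiles across row
ys=np.arange(-85,86,.5)
for nm,s in(('side before',S1),('side now',S),('top before',T1),('top now',T)):
    for x in(-25,0,25):
        p=proj(s,cpt(q,np.c_[x+0*ys,ys,127.5+0*ys])).astype(np.float32)
        g=cv2.GaussianBlur(cv2.cvtColor(s['img'],cv2.COLOR_RGB2GRAY),(0,0),.6).astype(np.float32)
        v=cv2.remap(g,p[:,:1],p[:,1:],cv2.INTER_CUBIC)[:,0]
        pk,_=find_peaks(v,prominence=6);print(nm,x,ys[pk].tolist())
# near ends of crests: walk x down each crest
```

```text
side clip_filed 0.68 1032 mean [70.0, -39.0] top/bottom px ends [-48.3, -45.8] [155.9, -27.3]
top clip_filed 0.58 491 mean [-2.8, -45.0] top/bottom px ends [70.5, -52.2] [-75.8, -43.5]
top clip_filed 0.17 525 mean [-3.3, -6.1] top/bottom px ends [70.7, -13.2] [-78.1, -2.6]
side tab_filed 0.62 1157 mean [65.4, 34.9] top/bottom px ends [-53.3, 33.4] [153.8, 36.8]
top tab_filed 0.57 460 mean [0.1, 32.0] top/bottom px ends [70.5, 24.9] [-74.5, 32.6]
side oblong_mid 0.82 1253 mean [60.2, -1.9] top/bottom px ends [-83.5, -5.9] [157.2, 5.9]
top oblong_mid 0.78 572 mean [-1.5, -6.1] top/bottom px ends [70.7, -13.2] [-80.4, -1.8]
side oblong_left 0.75 1335 mean [57.8, 53.6] top/bottom px ends [-84.0, 54.3] [156.8, 53.2]
top oblong_left 0.7 538 mean [-5.2, 51.9] top/bottom px ends [71.1, 41.9] [-79.5, 57.1]
side oblong_right 0.61 1074 mean [56.8, -58.5] top/bottom px ends [-81.1, -65.8] [154.5, -44.7]
top oblong_right 0.72 527 mean [-2.8, -65.2] top/bottom px ends [70.1, -69.1] [-79.3, -62.4]
side clip_loose 0.65 1022 mean [69.9, -20.6] top/bottom px ends [-45.5, -25.5] [154.2, -11.4]
top clip
[... 208 characters left out ...]
28.0, -8.0, 11.5, 31.5, 51.5, 66.5, 78.5]
side before 0 [-48.5, -28.0, -8.0, 12.0, 31.0, 52.0]
side before 25 [-48.0, -28.0, -8.5, 11.5, 30.5, 52.0]
side now -25 [-76.0, -62.5, -43.0, -22.5, -2.5, 18.0, 37.0, 56.5, 78.5]
side now 0 [-63.5, -43.0, -22.5, -3.0, 17.5, 36.5, 57.5]
side now 25 [-62.5, -42.5, -22.5, -3.0, 17.0, 36.0, 57.0]
top before -25 [-49.0, -29.0, -9.0, 11.0, 31.0, 51.0, 75.0]
top before 0 [-49.0, -29.0, -9.0, 11.0, 31.0, 51.5, 74.0]
top before 25 [-49.0, -28.5, -9.0, 9.5, 29.0, 51.0, 75.0]
top now -25 [-63.5, -43.5, -23.5, -3.5, 16.0, 36.5, 56.5, 72.5]
top now 0 [-63.5, -43.5, -23.5, -3.5, 16.5, 36.5, 56.5, 79.0]
top now 25 [-63.0, -43.5, -23.5, -3.5, 13.5, 34.0, 56.5, 78.0]
```

```bash
python3 -c "
from h import *
print(job.close_job(), read_state()['clock'])"
```

```text
the job is handed in; nothing more can be done
the job is handed in; nothing more can be done
```

Both loose platters are filed next to their own shapes and pushed down to the crate floor, and the job is handed in at about 23 s of the 72 s allowed. The tab platter went between oblong_mid and tab_filed, and the clip platter went between oblong_mid and clip_filed.

**Seating:** pressing each platter down ended in a firm stop at the same height, 127.0 and 127.2 mm by the tool. Wrist force was about 52 N for the tab and 45 N for the clip.

**Row:** the last crest profiles from both cameras show seven parallel crests at an even pitch of about 20 mm. The two views agree to about 1 mm. The order from −y is oblong, clip, clip, oblong, tab, tab, oblong.

**Checks that were weaker or disagreed:**
- **Picture limit:** the last check after placing the clip was numbers only, because my 12 pictures were used up.
- **Clip position:** by the top-view masks, the loose clip platter sits about 3 mm further from the near wall than its twin.
- **Mug:** the top camera gave an odd mug reading with the arm partly in its view. The side view had the mug, bowl and jar within about 2 mm of where they started.

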